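# Make up two rollers on their spindles

## Task

Make up the two rollers on their upright spindles. Tall spindle (square block): thread on the wide black disc first, then the big cork barrel, then the wooden disc on top; short spindle (round block): the small cork barrel first, then the small black disc on top. Everything must end lying flat, fully down on what is below it, and do not knock over the little glass jar.

Things in the scene. Friction and masses are not known exactly. Their poses are not given: they have to be found in the camera images.
- wide_disc_center (a point): Wide black rubber disc, the larger of two black ones: 62 mm outer diameter, 12 mm high. It lies flat on the table at the start (z, its axis, up) and has a 20 mm bore right through it. This point is its centre, half-way up on the bore's axis.
- big_cork_center (a point): Big cork barrel, the larger of two cork ones: 44 mm outer diameter, 28 mm high. It lies flat on the table at the start (z, its axis, up) and has a 20 mm bore right through it. This point is its centre, half-way up on the bore's axis.
- wood_disc_center (a point): Pale wooden disc: 50 mm outer diameter, 12 mm high. It lies flat on the table at the start (z, its axis, up) and has a 20 mm bore right through it. This point is its centre, half-way up on the bore's axis.
- small_cork_center (a point): Small cork barrel: 34 mm outer diameter, 18 mm high. It lies flat on the table at the start (z, its axis, up) and has a 20 mm bore right through it. This point is its centre, half-way up on the bore's axis.
- small_disc_center (a point): Small black rubber disc: 42 mm outer diameter, 12 mm high. It lies flat on the table at the start (z, its axis, up) and has a 20 mm bore right through it. This point is its centre, half-way up on the bore's axis.
- tall_spindle (a point): Tall spindle: an upright steel rod of 9 mm diameter at the centre of a pale wooden square block (90 x 90 x 18 mm) that is fixed to the table. The rod stands 58 mm above the block's upper face, its last 8 mm tapering to a 3 mm tip. This point is the rod's foot, at the centre of the block's upper face (18 mm above the table); z is up along the rod.
- short_spindle (a point): Short spindle: an upright steel rod of 9 mm diameter at the centre of a pale wooden round block (90 mm diameter, 18 mm high) that is fixed to the table. The rod stands 36 mm above the block's upper face, its last 8 mm tapering to a 3 mm tip. This point is the rod's foot, at the centre of the block's upper face (18 mm above the table); z is up along the rod.
- jar_center (a point): Little closed jar of amber glass with a steel lid, 42 mm diameter, 45 mm high, standing loose on the table among the parts; it is not to be knocked over. This point is its centre, half-way up; z is its axis, up.
Not all that is in view belongs to the job. What is shaped like the part that bears small_cork_center but blue is not meant. Leave any purple look-alike of the part that bears small_disc_center alone.

How it is judged:
By the outcome, as a careful person would: the job done as asked, in the order asked, and still so for the second after the job is handed in, with the robot touching nothing.
It also fails if it takes over 136 s, if anything falls off the work surface, if the arm or the gripper's body presses on something with over 40 N, if the wrist force passes 120 N, or if a joint passes its speed limit or range.

## Robot

A 6-joint arm with a two-finger parallel gripper is mounted at the origin on the work surface. World frame = base frame: x ahead of the robot, y to its left, z up, the work surface at z = 0. Lengths are in m, angles in rad, forces in N, time in s.
With the tool pointing down it reaches from about 0.3 to 0.775 m from the base axis. Payload 14.6 kg.
Tool frame: the origin (TCP) lies at the centre of the arm's flange, where the gripper is bolted on; the fingertips stand 199 mm ahead of it and the grasp point (between the pads) lies 180 mm ahead of it; z points along the fingers, y is the line along which they close (so a half turn about z gives the same grasp; the last joint's range is limited). The gripper opens to 94 mm and grips with 3 to 60 N. Pads are 16 mm wide; open, the fingers measure 119 mm over their backs; the gripper's body (75 mm by 177 mm) begins 78 mm behind the grasp point.
Start: joints at [1.144, 0.3, 1.521, -0, 1.321, -0.067], TCP at [0.194, 0.515, 0.405] pointing down, gripper open.
Joint ranges: [-3.03, 3.03], [-0.79, 2.21], [0.23, 2.52], [-1.04, 4.18], [0, 3.07], [-2.55, 2.55]. Speed limits (rad/s): [2.22, 2.22, 2.57, 3.14, 3.14, 3.14].

## Interface

Orientations are given as a unit quaternion [x, y, z, w].
In Python, from bench import env gives the robot as it stands.
- The arm moves only by the shell command python3 -m jog 'ROWS' [OPENING]. ROWS is JSON, a list of rows, each a list of 4 numbers: the shift along the tool's x, y, z in mm, then the turn about the tool's z in degrees. In form: [[tx, ty, tz, turn], ...]. A call has 1 to 12 rows; each row is the pose to reach, as a shift and turn from the pose commanded when the call began, along the tool's axes at that moment; what a row does not reach only later rows make up. A row lasts 1/10 s, in which the tool goes at most 50 mm and 8.59 degrees, less where a joint would pass 70% of its speed; a pose out of reach is approached as far as the arm can. A call with a gripper value outside its range is refused whole. OPENING is the opening, from 0 (shut) to 1 (fully open), set as the call begins (- or left out, the last holds). The fingers move at their own pace and stop on an object; the grip force is fixed at half the most. Time passes only in rows, so rows that repeat a pose let the fingers close. It gives the time, the measured TCP pose, the force, the opening and the grip force at its end, in the units of the state.
- env.state(): the state, without advancing time (a new reading comes with each control period).
- env.read_camera(name): name is "scene" or "top" or "wrist"; returns (picture, depth): 400x640x3 uint8, red, green, blue; 400x640 float32, m along the optical axis (not along the pixel's ray), 0 where there is no reading.
- env.get_calibration(name): a dict with "fx", "fy", "cx", "cy" (pixels), "R" (3x3) and "t" (3): a world point X has camera coordinates R X + t; the wrist camera has in their place "tool_from_camera" (4x4, takes a point from camera to tool coordinates, whose origin is the TCP and whose axes are the flange's). Camera axes: x right, y down, z forward; pixel columns grow to the right and rows downward; lengths in m; the calibration is good to about 2 mm. A picture is of the moment at which its call begins: read the wrist's pose just before it. get_calibration takes no time and is no camera call.
- env.finish_job(): hands the job in; it is judged then, once.
The state is a dict: "clock": time; "qpos": joint angles; "joint_velocities": joint speeds; "effort": joint torques, N m; "ee_pos": TCP position; "tool_rot": TCP orientation; "contact_force": force on the tool from outside, world axes, zero at the start; "ft_torque": the same for the moment, N m; "grip_width": finger opening in m; "grip_force": force on a finger pad.
Only numpy, scipy, OpenCV 4.12 (cv2) and the standard library are available. Lean on these libraries where they do the work, as an engineer would, in place of code of your own. Each camera call takes 0.05 s, during which the arm holds its last target. There are 200 camera calls.

## Working session

There is one attempt and no reset: what is moved stays moved. The work goes in short steps, Python scripts to look and compute and a shell command to move; the robot and the scene stay as the last step left them, time stands still between calls to the robot, and variables do not carry over. Pictures are saved under pics/ and viewed, at most 14 in all, crops included, and the job is handed in when it is done.

```bash
ls; mkdir -p pics
python3 - <<'E'
from bench import env
import cv2,numpy as np
for n in ("top","scene"):
    p,d=env.read_camera(n); cv2.imwrite(f"pics/{n}0.png",cv2.cvtColor(p,cv2.COLOR_RGB2BGR)); np.save(f"pics/{n}0.npy",d)
    c=env.get_calibration(n); print(n,{k:np.round(v,3).tolist() for k,v in c.items()})
print(env.get_calibration("wrist")); print(env.state())
E
```

```text
pics
top {'fx': 458.993, 'fy': 458.993, 'cx': 324.541, 'cy': 200.612, 'R': [[-0.008, -1.0, 0.017], [-0.994, 0.006, -0.112], [0.112, -0.018, -0.994]], 't': [-0.009, 0.494, 1.003]}
scene {'fx': 448.255, 'fy': 448.255, 'cx': 319.939, 'cy': 198.87, 'R': [[0.369, 0.93, 0.002], [0.522, -0.205, -0.828], [-0.77, 0.306, -0.56]], 't': [-0.207, -0.225, 1.412]}
{'fx': 358.22973219304527, 'fy': 358.22973219304527, 'cx': 315.93691662769874, 'cy': 206.44675286432116, 'tool_from_camera': array([[ 6.66143261e-04, -9.70873128e-01, -2.39593249e-01,
         6.86601132e-02],
       [ 9.99998831e-01,  3.16906118e-04,  1.49614753e-03,
        -6.94657943e-04],
       [-1.37664087e-03, -2.39593965e-01,  9.70872204e-01,
         1.87145608e-02],
       [ 0.00000000e+00,  0.00000000e+00,  0.00000000e+00,
         1.00000000e+00]])}
{'clock': 0.1, 'qpos': array([ 1.14439396e+00,  3.00377968e-01,  1.52151141e+00,  1.15278154e-05,
        1.32070584e+00, -6.66073282e-02]), 'joint_velocities': array([-1.70652995e-03, -1.75546897e-03, -1.10710964e-03,  9.85408346e-05,
        7.89790598e-04, -1.22557063e-05]), 'effort': array([ 1.26858620e-03, -5.32639253e+01, -3.53279471e+01,  7.09134433e-02,
        2.34668230e-02, -2.74412173e-05]), 'ee_pos': array([0.19363674, 0.5147492 , 0.40416679]), 'tool_rot': array([ 1.78930130e-01,  9.83861655e-01, -4.84765592e-04, -1.27735712e-04]), 'contact_force': array([-0.72667433, -0.12652537,  0.33388279]), 'ft_torque': array([ 0.01615403, -0.0168051 ,  0.00487589]), 'grip_force': 0.0, 'grip_width': 0.09433959028482529}
```

View pics/top0.png

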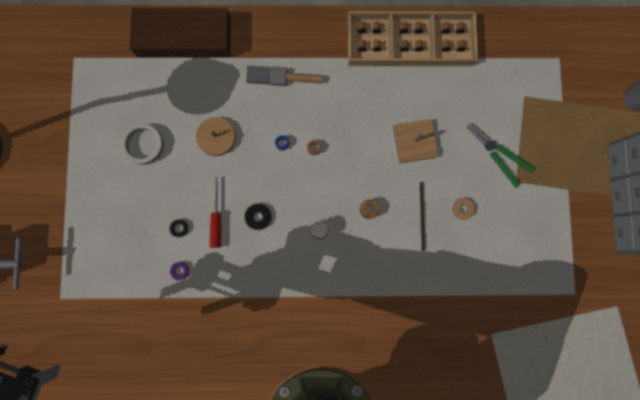

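View pics/scene0.png

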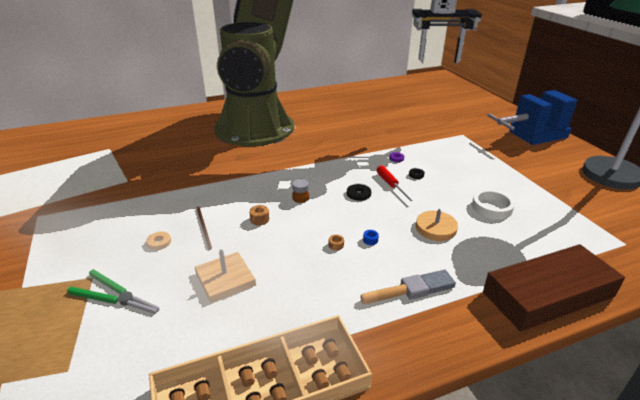

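The top view shows:
- **Rings:** wide black (258,216), small black (179,228), purple decoy (180,271), small cork (315,147), blue decoy (283,142), big cork (370,208) and wood disc (464,208).
- **Spindles and jar:** square block about (416,141), round block about (216,136), jar (320,230).

```bash
cat > h.py <<'E'
from bench import env
import cv2,numpy as np
from scipy.spatial.transform import Rotation as Ro
def cast(c,uv,z,T=None):
    "pixel -> world point on plane z; T = (R,t) camera->world"
    R,t=T if T else (np.array(c["R"]).T,-np.array(c["R"]).T@np.array(c["t"]))
    r=R@np.array([(uv[0]-c["cx"])/c["fx"],(uv[1]-c["cy"])/c["fy"],1])
    return t+r*(z-t[2])/r[2]
def wrist():
    s=env.state(); c=env.get_calibration("wrist"); p,d=env.read_camera("wrist")
    Rt=Ro.from_quat(s["tool_rot"]).as_matrix(); M=c["tool_from_camera"]
    return p,d,c,(Rt@M[:3,:3],Rt@M[:3,3]+s["ee_pos"]),s
def rel(xyz):
    "mm shift in tool axes bringing the grasp point to world xyz"
    s=env.state(); Rt=Ro.from_quat(s["tool_rot"]).as_matrix()
    return np.round(1000*(Rt.T@(np.array(xyz)-s["ee_pos"])-[0,0,.18]),1)
E
cat > m0.py <<'E'
from h import *
p=cv2.cvtColor(cv2.imread("pics/top0.png"),cv2.COLOR_BGR2RGB); c=env.get_calibration("top")
hsv=cv2.cvtColor(p,cv2.COLOR_RGB2HSV)
print("cam",cast(c,(320,200),0))
m=((hsv[...,1]>70)|(hsv[...,2]<55)).astype(np.uint8)
for n,u,v,h in [("wide",258,216,.012),("bigcork",370,208,.028),("wood",464,208,.012),("scork",315,147,.018),("sdisc",179,228,.012),("tall",416,141,.018),("short",216,136,.018)]:
    k,l,st,ce=cv2.connectedComponentsWithStats(m)
    w=l[v-18:v+19,u-18:u+19]; ids=np.bincount(w[w>0]); i=ids.argmax()
    cs,_=cv2.findContours((l==i).astype(np.uint8),cv2.RETR_EXTERNAL,cv2.CHAIN_APPROX_NONE)
    (x,y),r=cv2.minEnclosingCircle(cs[0]); M=cv2.moments(cs[0]); g=(M["m10"]/M["m00"],M["m01"]/M["m00"])
    print(n,st[i],np.round(g,1),round(r,1),"world",np.round(cast(c,g,h/2),4))
print("jar",cast(c,(320,228),.045))
E
python3 m0.py
```

```text
cam [ 0.49848439 -0.00189752  0.        ]
wide [245 204  27  25 460] [258.1 216.2] 13.1 world [0.4615 0.1395 0.006 ]
bigcork [360 200  20  18 244] [369.5 208.5] 9.8 world [ 0.4767 -0.1142  0.014 ]
wood [453 198  22  21 320] [463.5 208.2] 11.1 world [ 0.4769 -0.332   0.006 ]
scork [308 140  14  14 113] [314.2 146.9] 7.2 world [0.6214 0.0109 0.009 ]
sdisc [170 220  19  17 182] [178.9 227.6] 9.1 world [0.4366 0.3183 0.006 ]
tall [ 394  120   44   43 1473] [415.4 140.6] 26.5 world [ 0.6355 -0.225   0.009 ]
short [ 196  117   40   39 1181] [215.4 135.9] 19.7 world [0.6481 0.2394 0.009 ]
jar [ 0.43151945 -0.00112525  0.045     ]
```

```bash
python3 -c "
from h import *
print(rel([.4615,.1395,.12]))"
```

```text
[-382.9 -256.6  104.4]
```

```bash
python3 -m jog '[[-383,-257,104,0],[-383,-257,104,0],[-383,-257,104,0],[-383,-257,104,0],[-383,-257,104,0],[-383,-257,104,0],[-383,-257,104,0],[-383,-257,104,0],[-383,-257,104,0],[-383,-257,104,0],[-383,-257,104,0],[-383,-257,104,0]]' 1
cat > w.py <<'E'
from h import *
import sys
p,d,c,T,s=wrist(); cv2.imwrite(f"pics/{sys.argv[1]}.png",cv2.cvtColor(p,cv2.COLOR_RGB2BGR)); np.savez(f"pics/{sys.argv[1]}.npz",R=T[0],t=T[1],d=d)
E
python3 w.py w1
```

```text
clock: 1.3
ee_pos: [0.4615, 0.1395, 0.3004]
tool_rot: [0.179, 0.984, -0.0, -0.0]
contact_force: [-0.7, 1.0, 0.2]
grip_width: 0.0941
grip_force: 0.0
```

View pics/w1.png

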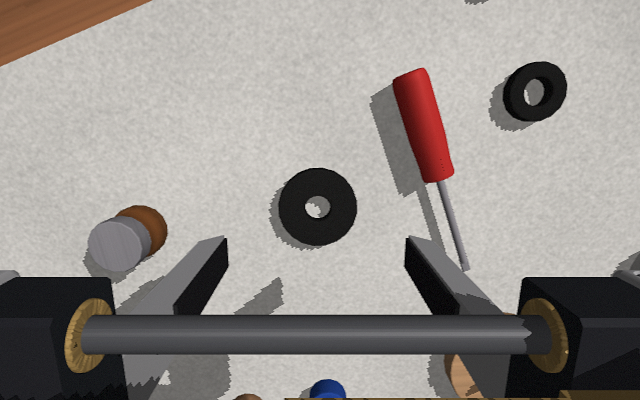

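The wrist view shows the wide disc at (318,207) just ahead of the fingers, with the jar at (125,240) clear of them and the screwdriver at the right.

```bash
cat > mw.py <<'E'
# mw.py name kind height : ring in the latest wrist image nearest the image click u v
from h import *
import sys
def meas(name,kind,u,v,h,zb=0,half=60):
    p=cv2.imread(f"pics/{name}.png"); z=np.load(f"pics/{name}.npz"); c=env.get_calibration("wrist")
    hsv=cv2.cvtColor(p,cv2.COLOR_BGR2HSV)
    m={"black":hsv[...,2]<60,"warm":(hsv[...,1]>70)&(hsv[...,0]<30)}[kind].astype(np.uint8)
    q=np.zeros_like(m); q[max(0,v-half):v+half,max(0,u-half):u+half]=1; m*=q
    m=cv2.morphologyEx(m,cv2.MORPH_OPEN,np.ones((3,3),np.uint8))
    cs,_=cv2.findContours(m,cv2.RETR_EXTERNAL,cv2.CHAIN_APPROX_NONE); k=max(cs,key=cv2.contourArea)
    (x,y),a,_=cv2.fitEllipse(cv2.convexHull(k)); T=(z["R"],z["t"])
    P=cast(c,(x,y),zb+h/2,T); print(name,np.round((x,y),1),np.round(a,1),"world",np.round(P,4)); return P
if __name__=="__main__":
    a=sys.argv; P=meas(a[1],a[2],int(a[3]),int(a[4]),float(a[5]))
    print("to grasp:",rel([P[0],P[1],.0205]))
E
python3 mw.py w1 black 318 207 .012
```

```text
w1 [317.  206.5] [77.2 78.1] world [0.4609 0.1402 0.006 ]
to grasp: [3.000e-01 1.000e-01 1.002e+02]
```

```bash
python3 -m jog '[[0,0,50,0],[0,0,90,0],[0,0,100,0],[0,0,100,0]]' && python3 -m jog '[[0,0,0,0],[0,0,0,0],[0,0,0,0],[0,0,0,0],[0,0,0,0],[0,0,0,0],[0,0,0,0]]' 0.5; python3 -c "
from h import *
print(rel([.6355,-.225,.12]))"
```

```text
clock: 1.75
ee_pos: [0.4611, 0.1404, 0.2009]
tool_rot: [0.178, 0.984, -0.0, -0.001]
contact_force: [0.3, -0.2, 1.1]
grip_width: 0.0941
grip_force: 0.0
clock: 2.45
ee_pos: [0.4617, 0.1394, 0.2009]
tool_rot: [0.179, 0.984, 0.0, 0.0]
contact_force: [-0.9, 0.8, 6.3]
grip_width: 0.061
grip_force: 30.0
[-291.  -279.9  -99.1]
```

```bash
python3 -m jog '[[0,0,-50,0],[0,0,-110,0],[0,0,-120,0],[-341,-210,-120,0],[-341,-210,-120,0],[-341,-210,-120,0],[-341,-210,-120,0],[-341,-210,-120,0],[-341,-210,-120,0],[-341,-210,-120,0],[-341,-210,-120,0],[-341,-210,-120,0]]' && python3 -m jog '[[0,0,0,0],[0,0,0,0],[0,0,0,0]]'; python3 w.py w2
```

```text
clock: 3.65
ee_pos: [0.7083, -0.1822, 0.3178]
tool_rot: [0.181, 0.983, -0.0, -0.001]
contact_force: [-1.0, 1.0, -1.6]
grip_width: 0.0608
grip_force: 30.0
clock: 3.95
ee_pos: [0.7066, -0.1761, 0.3213]
tool_rot: [0.178, 0.984, 0.0, 0.0]
contact_force: [0.2, 0.5, -0.5]
grip_width: 0.0608
grip_force: 30.0
```

View pics/w2.png

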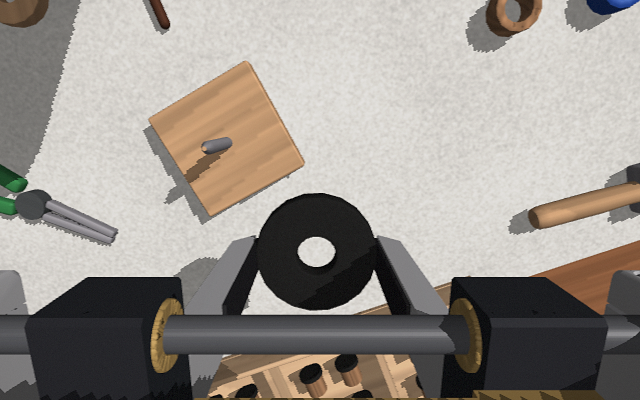

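The wrist view shows the held disc at (316,251), with the rod foot near (229,142), its tip near (205,147), and the block corners (247,62), (304,163), (209,218) and (149,121).

Run:
```python
from h import *
from mw import meas
z=np.load("pics/w2.npz"); c=env.get_calibration("wrist"); T=(z["R"],z["t"])
C=np.array([cast(c,q,.018,T) for q in [(247,62),(304,163),(209,216),(149,121)]])
print(C.round(4),np.linalg.norm(C-np.roll(C,1,0),axis=1).round(4),C.mean(0).round(4))
print("foot",cast(c,(229,142),.018,T),"tip",cast(c,(206,147),.076,T))
P=meas("w2","black",316,251,.0,.1264+.006,62)
s=env.state(); print(rel([0,0,0])[2]); R=Ro.from_quat(s["tool_rot"]).as_matrix()
print("held in tool",(R.T@(P-s["ee_pos"])*1000).round(1), "shift to", (R.T@(C.mean(0)-P)*1000).round(1))
```

```text
[[ 0.5864 -0.1861  0.018 ]
 [ 0.6714 -0.1733  0.018 ]
 [ 0.6848 -0.2622  0.018 ]
 [ 0.5992 -0.2738  0.018 ]] [0.0886 0.086  0.0899 0.0864] [ 0.6354 -0.2239  0.018 ]
foot [ 0.63548521 -0.22243499  0.018     ] tip [ 0.63460374 -0.22292823  0.076     ]
w2 [315.3 251.5] [115.6 125.1] world [ 0.7034 -0.1756  0.1324]
141.0
held in tool [  3.3  -0.7 189.1] shift to [ 46.7 -69.  114.4]
```

```bash
cat >> h.py <<'E'
TALL=[.635,-.2235]
def put(xy,ox=0,oy=0,z=.2): return rel([*xy,z])-[ox,oy,0]
E
python3 -c "
from h import *
print(put(TALL,1,-.5,.0209+.018))"
```

```text
[ 49.6 -69.  102.5]
```

```bash
python3 -m jog '[[25,-35,0,0],[50,-69,0,0],[50,-69,0,0],[50,-69,0,0],[50,-69,30,0],[50,-69,50,0],[50,-69,70,0],[50,-69,85,0],[50,-69,95,0],[50,-69,101,0],[50,-69,101,0]]'
```

```text
clock: 5.1
ee_pos: [0.636, -0.224, 0.2195]
tool_rot: [0.179, 0.984, 0.0, 0.0]
contact_force: [0.5, -0.3, -0.9]
grip_width: 0.0605
grip_force: 29.7
```

```bash
python3 -m jog '[[0,0,0,0],[0,0,0,0],[0,0,0,0],[0,0,0,0],[0,0,-40,0],[0,0,-90,0],[0,0,-100,0]]' 1; python3 -c "
from h import *
print(rel([.4767,-.1142,.13]))"
```

```text
clock: 5.8
ee_pos: [0.6362, -0.2243, 0.3262]
tool_rot: [0.179, 0.984, -0.001, 0.004]
contact_force: [0.5, 0.1, 0.9]
grip_width: 0.0944
grip_force: 0.0
[189.7  47.   14.6]
```

```bash
python3 -m jog '[[190,47,14,0],[190,47,14,0],[190,47,14,0],[190,47,14,0],[190,47,14,0],[190,47,14,0],[190,47,14,0]]'; python3 w.py w3; python3 mw.py w3 warm 318 200 .028
```

```text
clock: 6.5
ee_pos: [0.4753, -0.1138, 0.3061]
tool_rot: [0.179, 0.984, -0.0, 0.001]
contact_force: [0.0, -0.8, -0.3]
grip_width: 0.0939
grip_force: 0.0
w3 [317.  209.4] [57. 61.] world [ 0.4771 -0.1139  0.014 ]
to grasp: [ -1.3   0.7 105.4]
```

View pics/w3.png

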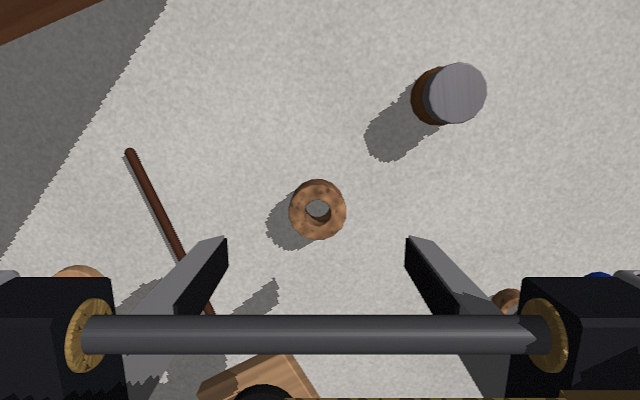

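The big cork is at (317,209), and neither the stick (left) nor the jar (455,93) is in the fingers' way.

```bash
python3 -m jog '[[-1,1,50,0],[-1,1,90,0],[-1,1,103,0],[-1,1,103,0]]' 0.8 && python3 -m jog '[[0,0,0,0],[0,0,0,0],[0,0,0,0],[0,0,0,0],[0,0,0,0],[0,0,0,0],[0,0,0,0]]' 0.3 && python3 -m jog '[[0,0,-50,0],[0,0,-110,0],[0,0,-120,0],[0,0,-120,0]]'; python3 -c "
from h import *
print(put(TALL,-50,70,.145))"
```

```text
clock: 6.95
ee_pos: [0.4763, -0.1132, 0.2017]
tool_rot: [0.179, 0.984, 0.0, -0.001]
contact_force: [-0.1, 0.6, 0.9]
grip_width: 0.0754
grip_force: 0.0
clock: 7.65
ee_pos: [0.4759, -0.1128, 0.2031]
tool_rot: [0.179, 0.984, -0.0, 0.0]
contact_force: [-0.3, -0.6, 5.2]
grip_width: 0.0438
grip_force: 30.0
clock: 8.05
ee_pos: [0.476, -0.1128, 0.3254]
tool_rot: [0.179, 0.984, -0.0, 0.003]
contact_force: [0.4, -0.2, -1.0]
grip_width: 0.0434
grip_force: 30.0
[-136.8 -117.7    1.4]
```

```bash
python3 -m jog '[[-237,22,0,0],[-237,22,0,0],[-237,22,0,0],[-237,22,0,0],[-237,22,0,0],[-237,22,0,0],[-237,22,0,0],[-237,22,0,0]]'; python3 w.py w4; python3 -c "
from h import *
print(put(TALL,0,0,.0231+.03))"
```

```text
clock: 8.85
ee_pos: [0.7047, -0.1754, 0.3218]
tool_rot: [0.179, 0.984, 0.0, -0.001]
contact_force: [-0.2, -0.5, -0.1]
grip_width: 0.0436
grip_force: 30.0
[ 48.1 -69.5  89.5]
```

View pics/w4.png

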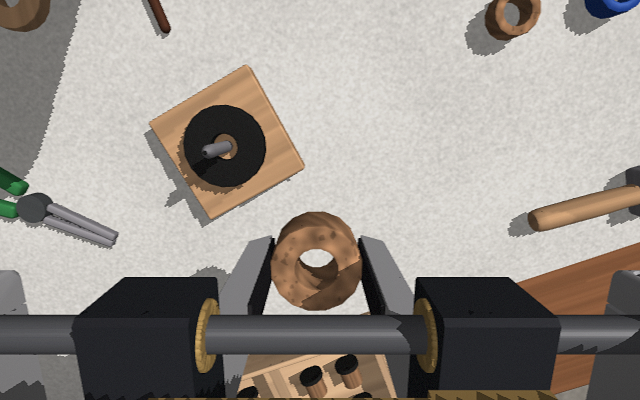

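The wide disc lies flat on the block around the rod, and the cork is held square at (316,260).

```bash
python3 -m jog '[[25,-35,0,0],[49,-70,0,0],[49,-70,0,0],[49,-70,0,0],[49,-70,30,0],[49,-70,50,0],[49,-70,65,0],[49,-70,78,0],[49,-70,85,0],[49,-70,88,0],[49,-70,88,0]]'
```

```text
clock: 10.0
ee_pos: [0.635, -0.2238, 0.2348]
tool_rot: [0.179, 0.984, -0.0, 0.0]
contact_force: [-0.4, 0.6, 0.5]
grip_width: 0.0438
grip_force: 30.0
```

```bash
python3 -m jog '[[0,0,1,0],[0,0,1,0]]' && python3 -m jog '[[0,0,0,0],[0,0,0,0],[0,0,0,0],[0,0,0,0],[0,0,-40,0],[0,0,-90,0],[0,0,-90,0]]' 0.9; python3 -c "
from h import *
print(rel([.4769,-.332,.13]))"
```

```text
clock: 10.2
ee_pos: [0.6349, -0.2239, 0.2342]
tool_rot: [0.179, 0.984, -0.0, 0.0]
contact_force: [-0.4, 0.3, -0.1]
grip_width: 0.0437
grip_force: 30.0
clock: 10.9
ee_pos: [0.6354, -0.224, 0.3313]
tool_rot: [0.179, 0.984, -0.001, 0.005]
contact_force: [0.1, -0.3, 0.3]
grip_width: 0.0841
grip_force: 0.0
[ 112.5 -156.8   20.1]
```

```bash
python3 -m jog '[[112,-157,15,0],[112,-157,15,0],[112,-157,15,0],[112,-157,15,0],[112,-157,15,0],[112,-157,15,0],[112,-157,15,0]]'; python3 w.py w5; python3 mw.py w5 warm 318 205 .012
```

```text
clock: 11.6
ee_pos: [0.4754, -0.3309, 0.3087]
tool_rot: [0.179, 0.984, -0.0, 0.0]
contact_force: [0.1, -0.3, 0.3]
grip_width: 0.0847
grip_force: 0.0
w5 [316.2 206.4] [60.8 61.3] world [ 0.4768 -0.3314  0.006 ]
to grasp: [ -1.3  -0.2 108.1]
```

View pics/w5.png

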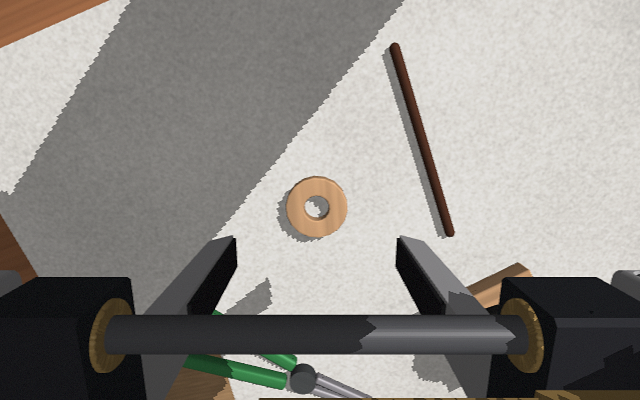

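The wood disc is at (316,206), with clear space for both fingers.

```bash
python3 -m jog '[[-1,0,50,0],[-1,0,95,0],[-1,0,107,0],[-1,0,107,0]]' && python3 -m jog '[[0,0,0,0],[0,0,0,0],[0,0,0,0],[0,0,0,0],[0,0,0,0],[0,0,0,0],[0,0,0,0]]' 0.4 && python3 -m jog '[[0,0,-50,0],[0,0,-110,0],[0,0,-120,0],[0,0,-120,0],[0,0,-120,0]]'; python3 -c "
from h import *
print(put(TALL,50,-70,.145))"
```

```text
clock: 12.05
ee_pos: [0.4763, -0.331, 0.2013]
tool_rot: [0.178, 0.984, 0.001, -0.001]
contact_force: [0.2, 0.0, -0.1]
grip_width: 0.0843
grip_force: 0.0
clock: 12.75
ee_pos: [0.4757, -0.3317, 0.2019]
tool_rot: [0.179, 0.984, -0.0, 0.0]
contact_force: [0.2, 0.2, 3.2]
grip_width: 0.0493
grip_force: 30.0
clock: 13.25
ee_pos: [0.4755, -0.3316, 0.321]
tool_rot: [0.179, 0.984, 0.0, -0.0]
contact_force: [-0.1, 0.5, -0.2]
grip_width: 0.0492
grip_force: 30.0
[-161.3  227.4   -4. ]
```

```bash
python3 -m jog '[[-161,227,0,0],[-161,227,0,0],[-161,227,0,0],[-161,227,0,0],[-161,227,0,0],[-161,227,0,0],[-161,227,0,0],[-161,227,0,0],[-161,227,0,0]]'; python3 w.py w6; python3 -c "
from h import *
print(put(TALL,-.5,0,.0219+.058))"
```

```text
clock: 14.15
ee_pos: [0.7057, -0.1768, 0.3205]
tool_rot: [0.179, 0.984, 0.0, -0.001]
contact_force: [0.8, -0.2, -0.7]
grip_width: 0.0493
grip_force: 30.0
[ 49.9 -68.4  61.2]
```

View pics/w6.png

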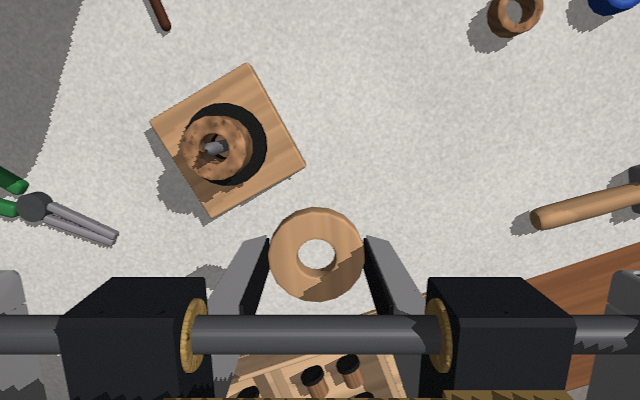

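The cork sits on the wide disc around the rod, tip at (213,147), and the wood disc is held at (316,254).

```bash
python3 -m jog '[[25,-35,0,0],[50,-69,0,0],[50,-69,0,0],[50,-69,0,0],[50,-69,0,0],[50,-69,20,0],[50,-69,35,0],[50,-69,48,0],[50,-69,56,0],[50,-69,60,0],[50,-69,60,0],[50,-69,60,0]]'
```

```text
clock: 15.4
ee_pos: [0.6353, -0.223, 0.2623]
tool_rot: [0.179, 0.984, -0.0, 0.0]
contact_force: [1.2, -0.9, -0.3]
grip_width: 0.0494
grip_force: 30.0
```

```bash
python3 -m jog '[[0,0,1,0],[0,0,2,0],[0,0,2,0]]' && python3 -m jog '[[0,0,0,0],[0,0,0,0],[0,0,0,0],[0,0,0,0],[0,0,-40,0],[0,0,-70,0],[0,0,-70,0]]' 0.9; python3 -c "
from h import *
print(rel([.6214,.0109,.13]))"
```

```text
clock: 15.7
ee_pos: [0.6352, -0.223, 0.2599]
tool_rot: [0.179, 0.984, -0.0, 0.0]
contact_force: [-0.0, 0.2, -0.3]
grip_width: 0.0491
grip_force: 30.0
clock: 16.4
ee_pos: [0.6355, -0.223, 0.3346]
tool_rot: [0.179, 0.984, -0.001, 0.004]
contact_force: [0.5, 0.3, -0.2]
grip_width: 0.0849
grip_force: 0.0
[ 97.1 214.   23.9]
```

```bash
python3 -m jog '[[97,214,18,0],[97,214,18,0],[97,214,18,0],[97,214,18,0],[97,214,18,0],[97,214,18,0],[97,214,18,0],[97,214,18,0]]' 0.65; python3 w.py w7; python3 mw.py w7 warm 318 205 .018
```

```text
clock: 17.2
ee_pos: [0.6198, 0.0105, 0.3114]
tool_rot: [0.179, 0.984, -0.0, -0.0]
contact_force: [0.4, 0.4, 0.6]
grip_width: 0.0611
grip_force: 0.0
w7 [317.6 205.9] [41.5 44. ] world [0.6211 0.0111 0.009 ]
to grasp: [ -0.8   1.3 111. ]
```

View pics/w7.png

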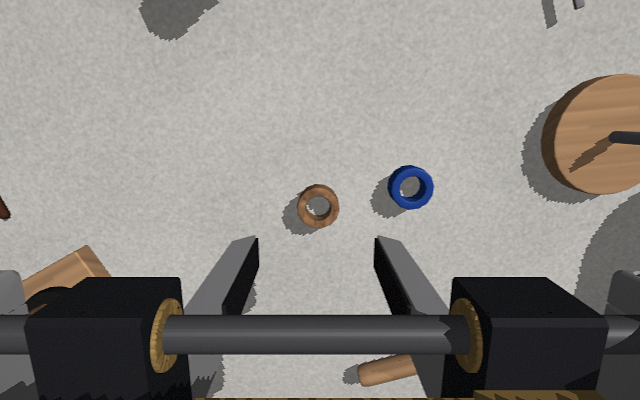

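The small cork is at (317,206), and the blue ring at (411,187) leaves about 12 mm to the right finger at this opening.

```bash
python3 -m jog '[[-1,1,50,0],[-1,1,95,0],[-1,1,109,0],[-1,1,109,0]]' && python3 -m jog '[[0,0,0,0],[0,0,0,0],[0,0,0,0],[0,0,0,0],[0,0,0,0],[0,0,0,0]]' 0.2 && python3 -m jog '[[0,0,-50,0],[0,0,-100,0],[0,0,-100,0],[0,0,-100,0],[0,0,-100,0]]'; python3 -c "
from h import *
print(put([.6481,.2394],40,80,.125))"
```

```text
clock: 17.65
ee_pos: [0.6211, 0.0111, 0.2021]
tool_rot: [0.18, 0.984, -0.0, -0.001]
contact_force: [-0.3, 0.3, 0.1]
grip_width: 0.0612
grip_force: 0.0
clock: 18.25
ee_pos: [0.6212, 0.012, 0.2032]
tool_rot: [0.179, 0.984, -0.0, 0.0]
contact_force: [-1.9, -0.8, 5.0]
grip_width: 0.0338
grip_force: 30.0
clock: 18.75
ee_pos: [0.6208, 0.0122, 0.3012]
tool_rot: [0.179, 0.984, -0.0, -0.001]
contact_force: [-0.8, 0.7, -0.2]
grip_width: 0.0334
grip_force: 30.0
[ 14.  142.4  -3.9]
```

```bash
python3 -m jog '[[14,142,-4,0],[14,142,-4,0],[14,142,-4,0],[14,142,-4,0],[14,142,-4,0],[14,142,-4,0]]'; python3 w.py w8; python3 mw.py w8 warm 450 130 .036
```

```text
clock: 19.35
ee_pos: [0.6578, 0.149, 0.3055]
tool_rot: [0.179, 0.984, -0.0, -0.001]
contact_force: [-0.1, 0.2, -0.2]
grip_width: 0.0337
grip_force: 30.0
w8 [428.  148.6] [111.7 114. ] world [0.6429 0.2429 0.018 ]
to grasp: [ 47.   83.1 105.4]
```

View pics/w8.png

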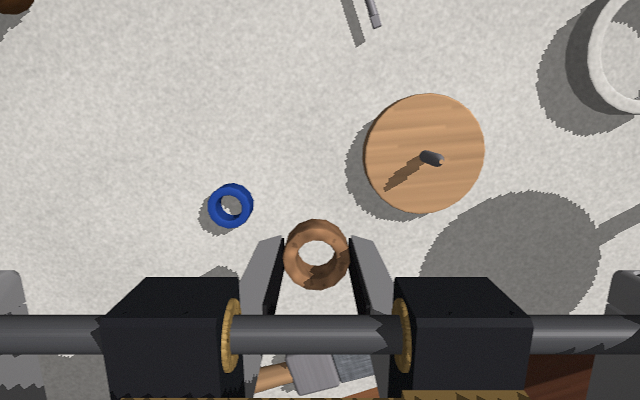

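Run:
```python
from h import *
from mw import meas
z=np.load("pics/w8.npz"); c=env.get_calibration("wrist"); T=(z["R"],z["t"])
P=meas("w8","warm",425,152,.018,0,75)
print("foot",cast(c,(426,156),.018,T),"tip",cast(c,(440,160),.054,T))
h=meas("w8","warm",316,255,.018,.102,45)
s=env.state(); R=Ro.from_quat(s["tool_rot"]).as_matrix(); print("held",(R.T@(h-s["ee_pos"])*1000).round(1))
print(put(P[:2],0,0,.0232+.018))
```

```text
w8 [423.4 152.8] [117.3 124.5] world [0.6464 0.2411 0.009 ]
foot [0.64764198 0.24002785 0.018     ] tip [0.64604915 0.23876336 0.054     ]
w8 [316.  254.4] [67.6 71. ] world [0.6578 0.1483 0.111 ]
held [ -0.3  -0.2 194.9]
[43.  82.6 84.7]
```

The round block is at (423,153), the rod foot at (426,156), and the small cork is held centred at (316,254).

```bash
python3 -m jog '[[20,40,0,0],[42,82,0,0],[42,82,0,0],[42,82,0,0],[42,82,25,0],[42,82,40,0],[42,82,55,0],[42,82,70,0],[42,82,80,0],[42,82,84,0],[42,82,84,0],[42,82,84,0]]'
```

```text
clock: 20.6
ee_pos: [0.6476, 0.2416, 0.2233]
tool_rot: [0.179, 0.984, 0.0, 0.0]
contact_force: [0.7, -0.4, -0.3]
grip_width: 0.0335
grip_force: 30.0
```

```bash
python3 -m jog '[[0,-1,1,0],[0,-1,2,0],[0,-1,2,0]]' && python3 -m jog '[[0,0,0,0],[0,0,0,0],[0,0,0,0],[0,0,0,0],[0,0,-40,0],[0,0,-90,0],[0,0,-90,0]]' 0.7; python3 -c "
from h import *
print(rel([.4366,.3183,.13]))"
```

```text
clock: 20.9
ee_pos: [0.6472, 0.2405, 0.2212]
tool_rot: [0.179, 0.984, 0.0, 0.0]
contact_force: [-0.6, -1.8, 3.1]
grip_width: 0.0334
grip_force: 30.0
clock: 21.6
ee_pos: [0.6477, 0.2408, 0.3184]
tool_rot: [0.179, 0.984, 0.003, 0.005]
contact_force: [-0.2, 0.2, 0.5]
grip_width: 0.0658
grip_force: 0.0
[226.5  -3.    6.4]
```

```bash
python3 -m jog '[[226,-1,8,0],[226,-1,8,0],[226,-1,8,0],[226,-1,8,0],[226,-1,8,0],[226,-1,8,0],[226,-1,8,0]]' 0.75; python3 w.py w9; python3 mw.py w9 black 318 200 .012
```

```text
clock: 22.3
ee_pos: [0.4353, 0.3193, 0.3029]
tool_rot: [0.179, 0.984, 0.0, 0.0]
contact_force: [0.4, -0.1, -0.4]
grip_width: 0.0706
grip_force: 0.0
w9 [315.8 207.4] [51.9 52.2] world [0.4361 0.3188 0.006 ]
to grasp: [ -0.2  -0.3 102.2]
```

View pics/w9.png

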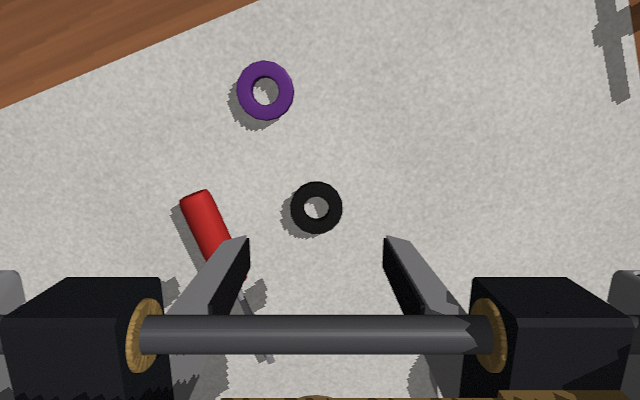

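The small black disc is at (316,207), about 40 px clear of the screwdriver.

```bash
python3 -m jog '[[0,0,50,0],[0,0,90,0],[0,0,101,0],[0,0,101,0]]' && python3 -m jog '[[0,0,0,0],[0,0,0,0],[0,0,0,0],[0,0,0,0],[0,0,0,0],[0,0,0,0]]' 0.3 && python3 -m jog '[[0,0,-50,0],[0,0,-100,0],[0,0,-100,0],[0,0,-100,0],[0,0,-100,0]]'; python3 -c "
from h import *
print(put([.6467,.24],40,80,.125))"
```

```text
clock: 22.75
ee_pos: [0.4361, 0.3186, 0.2012]
tool_rot: [0.18, 0.984, -0.001, -0.001]
contact_force: [0.4, -0.1, 0.8]
grip_width: 0.0705
grip_force: 0.0
clock: 23.35
ee_pos: [0.4354, 0.3192, 0.202]
tool_rot: [0.179, 0.984, 0.0, 0.0]
contact_force: [0.6, -0.6, 3.5]
grip_width: 0.0402
grip_force: 30.0
clock: 23.85
ee_pos: [0.435, 0.319, 0.3003]
tool_rot: [0.179, 0.984, -0.001, -0.001]
contact_force: [0.1, -0.4, -0.5]
grip_width: 0.0405
grip_force: 30.0
[-266.2  -79.2   -5. ]
```

```bash
python3 -m jog '[[-266,-79,-4,0],[-266,-79,-4,0],[-266,-79,-4,0],[-266,-79,-4,0],[-266,-79,-4,0],[-266,-79,-4,0],[-266,-79,-4,0],[-266,-79,-4,0],[-266,-79,-4,0]]'; python3 w.py w10;  python3 -c "
from h import *
print(put([.6467,.24],-.4,0,.022+.036))"
```

```text
clock: 24.75
ee_pos: [0.6558, 0.1524, 0.3046]
tool_rot: [0.179, 0.984, -0.0, -0.001]
contact_force: [-0.1, 0.9, -0.6]
grip_width: 0.0408
grip_force: 30.0
[39.3 78.9 67. ]
```

View pics/w10.png

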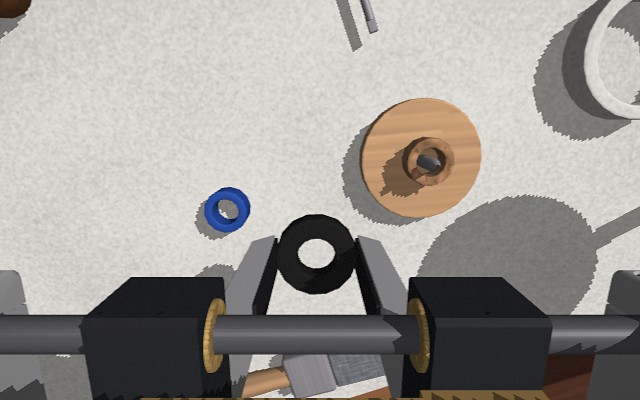

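The small cork is seated around the rod at (428,161), and the small black disc is held at (317,254).

```bash
python3 -m jog '[[20,40,0,0],[39,79,0,0],[39,79,0,0],[39,79,0,0],[39,79,0,0],[39,79,25,0],[39,79,40,0],[39,79,50,0],[39,79,60,0],[39,79,65,0],[39,79,65,0],[39,79,65,0]]'
```

```text
clock: 26.0
ee_pos: [0.6479, 0.2393, 0.2412]
tool_rot: [0.179, 0.984, 0.0, 0.0]
contact_force: [1.0, -0.4, -0.3]
grip_width: 0.0404
grip_force: 30.0
```

```bash
python3 -m jog '[[0,0,1,0],[0,0,2,0],[0,0,3,0],[0,0,3,0]]' && python3 -m jog '[[0,0,0,0],[0,0,0,0],[0,0,0,0],[0,0,0,0],[0,0,-40,0],[0,0,-90,0],[0,0,-90,0],[150,0,-140,0],[150,0,-140,0],[150,0,-140,0],[150,0,-140,0],[150,0,-140,0]]' 0.8
python3 - <<'E'
from h import *
a,_=env.read_camera("scene"); b,_=env.read_camera("top")
f=lambda im,u,v,w,h,k: cv2.cvtColor(cv2.resize(im[v:v+h,u:u+w],None,fx=k,fy=k,interpolation=cv2.INTER_CUBIC),cv2.COLOR_RGB2BGR)
cv2.imwrite("pics/fin.png",np.hstack([f(a,175,220,100,100,4),f(a,395,175,100,100,4)]))
cv2.imwrite("pics/fin2.png",f(a,140,120,380,190,2))
E
```

```text
clock: 26.4
ee_pos: [0.6478, 0.2393, 0.238]
tool_rot: [0.179, 0.984, 0.0, 0.0]
contact_force: [-0.1, -0.4, 2.5]
grip_width: 0.0407
grip_force: 30.0
clock: 27.6
ee_pos: [0.5066, 0.2926, 0.3787]
tool_rot: [0.178, 0.984, 0.001, 0.001]
contact_force: [-0.2, -0.6, 0.1]
grip_width: 0.0751
grip_force: 0.0
```

View pics/fin.png

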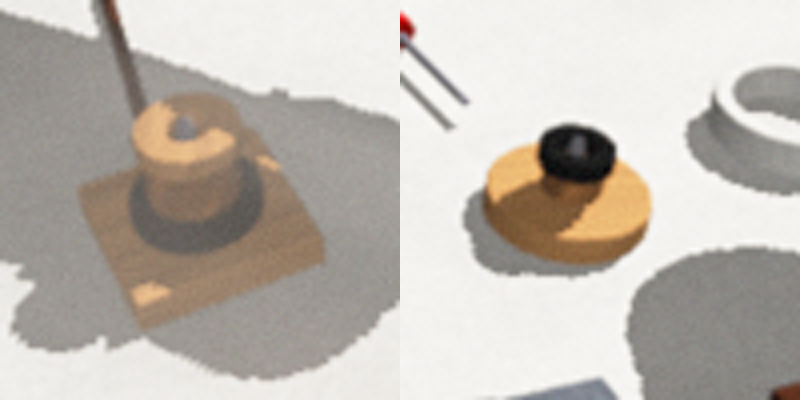

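View pics/fin2.png

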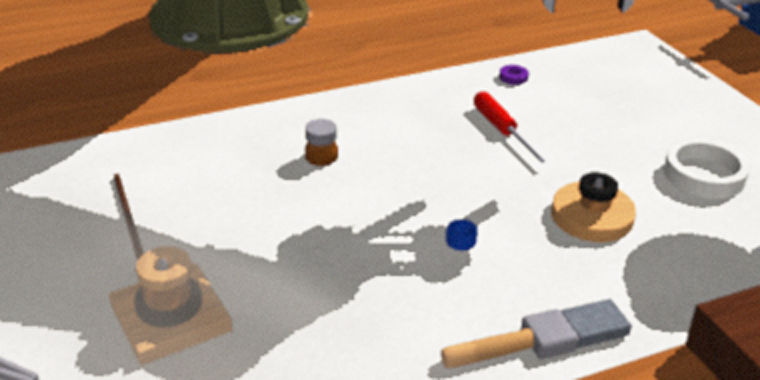

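Both stacks are complete and flat with the rod tips showing through, the jar is upright, and the arm is clear.

```bash
python3 -c "
from bench import env
print(env.finish_job())"
```

```text
the job is handed in; nothing more can be done
None
```

I stacked both rollers in the order asked and handed the job in at about 28 s; the last pictures show every part lying flat, the jar upright and the look-alikes untouched, but the hand-in returned no verdict.

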